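# Put the glue away: brush off the jar, lid screwed home

### The job

Take the glue brush off the mouth of the open glue jar and lay it flat inside the red tray, then fetch the black lid and screw it onto the jar fully home, so that it stays level and tight when you let go. The lid's thread is found by feel: set the lid on the mouth, turn it back (anticlockwise from above) until it drops into the thread, then screw it forward (clockwise) to its stop. Do not knock over or push away the can, the glue bottle and the wax tin at the back.

Things in the scene. Friction and masses are not known exactly. Their poses are not given: they have to be found in the camera images.
- glue_jar: Open white square glue jar (66 mm body, yellow and blue label) in a 96 mm square, 22 mm high plywood base screwed to the bench: neither can move. Origin: centre of the base's underside, z up. The neck, 48 mm diameter, 57 mm over its thread, ends in a hard rim 95 mm above the origin. Below the neck the shoulder is 72 mm high at the axis, 62 mm at 32 mm from it.
- jar_mouth (a point): Centre of the mouth at the top of the orange sealing ring, 99 mm above the bench, on the neck's upright axis. The ring (46 mm outside) stands 4 mm above the hard rim; it is springy and yields up to 3.5 mm: 2.6 N to start, about 10 N at 3 mm.
- jar_thread (a point): Point on the neck's axis, 87 mm above the bench, mid-height of the thread on the neck's outside. Four starts, one every 90 degrees: each rib climbs 4 mm anticlockwise (from above) over 59 degrees. Beyond its upper end is a 26 degree gap, where a lug of the lid drops past it; its lower end closes in a stop post, 1 mm higher than the rib's upper end, that a lug cannot pass above or below.
- jar_lid: Loose black screw lid with a finely ribbed rim, 65 mm diameter, 20 mm high, 50 to 85 g, lying rim down on the bench. Origin: centre of its lower edge, z up through its flat top. Grip it across the diameter at any yaw. Inside are four lugs, 4 mm thick, 90 degrees apart, 3 mm above the lower edge; the top's inner face is 17 mm above that edge. Nothing outside marks the lugs.
- lid_top (a point): Centre of the lid's top, 19 mm above its lower edge. Put on the neck, the lid first stands with its lugs on the ribs: lid origin 85 to 92 mm above the jar's. Turned clockwise there it binds, too high. Turned anticlockwise (at most 85 degrees) it climbs, then under light pressure or its own weight drops about 7 mm onto the sealing ring: lid origin 82 mm above the jar's.
- lid_lugs (a point): Centre of the lid's ring of lugs, 3 mm above its lower edge. Once dropped, a little more anticlockwise meets the next stop; clockwise, 60 to 76 degrees draws the lid down 3 mm against the ring to its stop (some 0.3 Nm). Home: lid origin 79 mm above the jar's; it stays so when released. The last 10 degrees are level. Only pressed down, it springs back to 82 mm.
- glue_brush: Flat glue brush, 130 mm long, 26 to 30 mm wide, 13 mm thick, 40 g, lying flat across the jar's mouth. Origin: centre of its underside; x across its width, y along its length towards the wooden handle's end (bristles at -y).
- brush_bristle_end (a point): Point inside the bristles, 60 mm from the brush's middle, at half its thickness.
- brush_handle_end (a point): Point in the brush's handle, 60 mm from its middle, at half its thickness.
- brush_tray: Shallow open red tray, 115 x 178 mm outside, 20 mm high plus a rolled lip (top at 23 mm), inner floor 109 x 172 mm, 3 mm above the bench; loose, 0.6 kg. Origin: centre of its underside; x along the short side, y along the long side, z up.
- spray_can: Bystander: blue can, 53 mm diameter, 152 mm high; origin at the centre of its underside.
- glue_bottle: Bystander: yellow glue bottle with a red spout, 62 mm wide, 158 mm high; origin at the centre of its underside.
- wax_tin: Bystander: round tin with a green lid, 79 mm diameter, 34 mm high; origin at the centre of its underside.

How it is judged (in metres and radians):
On the way, in this order (a step that is already met when the one before it is completed fails the run):
1. the brush lies flat in the tray, let go (x of brush_bristle_end in the frame of brush_tray between -0.056 and 0.056 m and y of brush_bristle_end in the frame of brush_tray between -0.088 and 0.088 m and x of brush_handle_end in the frame of brush_tray between -0.056 and 0.056 m and y of brush_handle_end in the frame of brush_tray between -0.088 and 0.088 m and z of each of brush_bristle_end, brush_handle_end in the frame of brush_tray below 0.016 m and contact force between the fingers and glue_brush below 0.1 N), for 0.2 s.
2. the lid sits level on the jar and has dropped into the thread (horizontal distance between jar_lid and glue_jar below 0.005 m and z of jar_lid in the frame of glue_jar below 0.0838 m and angle between jar_lid's own z axis and vertical below 0.06 rad), for 0.2 s.
At the end, for the whole second after the job is handed in: The lid is held down by the thread, level (tilt under 0.04 rad), centred within 4 mm and within 1 mm of fully home (origin less than 80 mm above the jar's origin), at rest; the brush lies flat with both ends inside the tray, at rest (horizontal distance between jar_lid and glue_jar below 0.004 m and z of jar_lid in the frame of glue_jar between 0.0765 and 0.08 m and angle between jar_lid's own z axis and vertical below 0.04 rad and linear speed of jar_lid below 0.01 m/s and x of brush_bristle_end in the frame of brush_tray between -0.056 and 0.056 m and y of brush_bristle_end in the frame of brush_tray between -0.088 and 0.088 m and x of brush_handle_end in the frame of brush_tray between -0.056 and 0.056 m and y of brush_handle_end in the frame of brush_tray between -0.088 and 0.088 m and z of each of brush_bristle_end, brush_handle_end in the frame of brush_tray below 0.016 m and linear speed of glue_brush below 0.02 m/s); the robot touches nothing.
It fails at once if the can, the glue bottle or the wax tin is tipped over or pushed more than 3 cm (distance of any of spray_can, glue_bottle, wax_tin from where it was at the start of the episode above 0.03 m or angle between any of spray_can, glue_bottle, wax_tin's own z axis and vertical above 0.5 rad).
It also fails if it takes over 72 s, if anything falls off the work surface, if the arm or the gripper's body presses on something with over 40 N, if the wrist force passes 120 N, or if a joint passes its speed limit or range.

### The arm

A 6-joint arm with a two-finger parallel gripper is mounted at the origin on the work surface; the furniture and walls round the work are solid. World frame = base frame: x ahead of the robot, y to its left, z up, the work surface at z = 0. Lengths are in mm, angles in rad, forces in N, time in s.
With the tool pointing down it reaches from about 325 to 900 mm from the base axis. Payload 6.1 kg.
Tool frame: the origin (TCP) lies at the very end of the fingers, on their centre line; the grasp point (between the pads) lies 19 mm behind it; z points along the fingers, y is the line along which they close (so a half turn about z gives the same grasp; the last joint's range is limited). The gripper opens to 87 mm and grips with 3 to 60 N. Pads are 19 mm wide; open, the fingers measure 117 mm over their backs; the gripper's body (75 mm by 190 mm) begins 51 mm behind the grasp point.
Start: joints at [-1.376, 0.22, 1.526, -0, 1.395, -0.126], TCP at [197.071, -593.109, 222.538] pointing down, gripper open.
Joint ranges: [-2.98, 2.98], [-0.91, 2.08], [0.09, 2.57], [-1.24, 4.39], [0.2, 2.65], [-2.68, 2.68]. Speed limits (rad/s): [2.57, 2.57, 3.01, 3.14, 3.14, 3.14].

### API

Orientations are given as a unit quaternion [x, y, z, w].
In Python, from workcell import bot gives the robot as it stands.
- The arm moves only by the tool play_rows, never from a script. Its argument "motion" is text: rows parted by semicolons, each of 7 numbers parted by spaces: the opening, from 0 (shut) to 1 (fully open), then the shift along the tool's x, y, z in mm, then the turn, a rotation vector about the tool's x, y, z in rad. In form: jaw tx ty tz wx wy wz; .... A call has 1 to 10 rows; each row is the pose to reach, as a shift and turn from the pose commanded when the call began, along the tool's axes at that moment; what a row does not reach only later rows make up. A row lasts 1/12 s, in which the tool goes at most 41.7 mm and 7.16 degrees, less where a joint would pass 70% of its speed; a pose out of reach is approached as far as the arm can. A call with a gripper value outside its range is refused whole. The fingers move at their own pace and stop on an object; the grip force is fixed at half the most. Time passes only in rows, so rows that repeat a pose let the fingers close. It gives the time, the measured TCP pose, the force, the opening and the grip force at its end, in the units of the state.
- bot.get_state(): the state, without advancing time (a new reading comes with each control period).
- bot.get_image(name): name is "scene" or "top"; returns (picture, depth): 420x560x3 uint8, blue, green, red; 420x560 float32, mm along the optical axis (not along the pixel's ray), 0 where there is no reading.
- bot.camera_model(name): a dict with "intrinsics" (3x3 intrinsics, pixels), "k1" (the pictures are not rectified: a ray, as slopes to the right and down, at radius r is drawn at 1 + k1 r^2 times it, then the intrinsics apply), "view" (4x4, takes a point from world to camera coordinates). Camera axes: x right, y down, z forward; pixel columns grow to the right and rows downward; lengths in mm; the calibration is good to about 2 mm. A picture is of the moment at which its call begins. camera_model takes no time and is no camera call.
- bot.job_done(): hands the job in; it is judged then, once.
Trained networks look in the newest picture that a camera, given by its name, has taken for a name from the list of things; names that differ only in an ending like _2 or _b are one class to them, and where a whole thing is asked for, a point or a joint stands for the part that bears it (a point fixed in the world has none). Each returns a list of dicts, best first, with "score" (0 to 1); they miss things now and then, are a little off and sometimes report something else, mostly with a low value. They report only what shows in the picture. A call takes as long as a camera call.
- bot.silhouettes(camera, name): "region" (420x560 bool, what is visible of it) and "bbox" ([centre column, centre row, width, height] in pixels, round what is visible of it).
The state is a dict: "time": time; "joint_positions": joint angles; "dq": joint speeds; "effort": joint torques, N m; "eef_pos": TCP position; "tool_rot": TCP orientation; "force": force on the tool from outside, world axes, zero at the start; "torque": the same for the moment, N m; "grip_width": finger opening in mm; "grasp_force": force on a finger pad.
Only numpy, scipy, OpenCV 4.12 (cv2) and the standard library are available. Lean on these libraries where they do the work, as an engineer would, in place of code of your own. Each camera call takes 0.05 s, during which the arm holds its last target. There are 200 camera calls.

## Working session

There is one attempt and no reset: what is moved stays moved. The work goes in short steps, Python scripts to look and compute and a tool call to move; the robot and the scene stay as the last step left them, time stands still between calls to the robot, and variables do not carry over. Pictures are saved under pics/ and viewed, at most 10 in all, crops included, and the job is handed in when it is done.

Besides the shell and the picture viewer there is one more tool, called as name(argument=value, ...), one argument or row to a line, values as JSON. play_rows: Moves the arm, as the interface text tells. Its arguments: {"type":"object","properties":{"motion":{"type":"string"}},"required":["motion"]}

```bash
mkdir -p pics; cat > h.py <<'E'
from workcell import bot
import numpy as np, cv2
from scipy.spatial.transform import Rotation as R
def cloud(cam,depth):
    m=bot.camera_model(cam);K=np.array(m["intrinsics"]);V=np.array(m["view"])
    v,u=np.mgrid[0:420,0:560]
    p=cv2.undistortPoints(np.stack([u.ravel(),v.ravel()],1).astype(float)[:,None],K,np.array([m["k1"],0,0,0.]))[:,0]
    d=depth.ravel();c=np.c_[p*d[:,None],d]
    w=(c-V[:3,3])@V[:3,:3]
    w[d==0]=np.nan
    return w.reshape(420,560,3)
def tool(): 
    s=bot.get_state();return s,R.from_quat(s["tool_rot"]),np.array(s["eef_pos"])
E
python3 - <<'E'
from h import *
s,r,p=tool();print(p,r.as_matrix().round(3),s["force"],s["time"])
for c in("scene","top"):
    im,d=bot.get_image(c);cv2.imwrite(f"pics/{c}0.png",im);w=cloud(c,d)
    m=bot.camera_model(c);print(c,(-np.array(m["view"])[:3,:3].T@np.array(m["view"])[:3,3]).round())
    for n in["glue_jar","jar_lid","glue_brush","brush_tray","spray_can","glue_bottle","wax_tin"]:
        q=bot.silhouettes(c,n)
        for k in q[:2]:
            x=w[k["region"]];x=x[~np.isnan(x[:,0])]
            if len(x)==0: print(n,'none');continue
            top=x[x[:,2]>np.percentile(x[:,2],95)-6]
            rc=cv2.minAreaRect(top[:,:2].astype(np.float32))
            print(n,round(k["score"],2),np.round(k["bbox"]),"med",np.median(x,0).round(),"z",np.percentile(x[:,2],[5,95]).round(),"rect",np.round(rc[0]),np.round(rc[1]),round(rc[2],1))
print(bot.get_state()["time"])
E
```

```text
[ 196.93131373 -592.50496779  221.43132982] [[ 0.949  0.315 -0.   ]
 [ 0.315 -0.949  0.002]
 [ 0.    -0.002 -1.   ]] [ 0.50323645 -0.53891734 -0.65995518] 0.0
scene [ 62. 617. 983.]
glue_jar 0.82 [297. 223.  54.  54.] med [491.  21.  28.] z [12. 94.] rect [501.  14.] [56. 74.] 18.1
jar_lid 0.89 [269. 320.  33.  32.] med [406. 221.  19.] z [ 2. 23.] rect [409. 218.] [64. 62.] 52.9
jar_lid 0.34 [169. 263.  35.  60.] med [618. 272.  95.] z [  9. 152.] rect [633. 263.] [24. 23.] 45.7
glue_brush 0.91 [296. 202.  26.  42.] med [511.  -4. 112.] z [107. 115.] rect [508.  -1.] [ 29. 129.] 50.8
glue_brush 0.64 [268. 320.  33.  30.] med [407. 221.  19.] z [ 8. 23.] rect [410. 218.] [63. 63.] 14.9
brush_tray 0.63 [364. 194.  84.  75.] med [ 446. -195.    5.] z [ 1. 24.] rect [ 443. -192.] [187. 122.] 88.3
brush_tray 0.23 [321. 129.  23.  56.] med [ 608. -238.   82.] z [ 12. 137.] rect [ 617. -252.] [24. 24.] 34.3
spray_can 0.72 [169. 260.  30.  60.] med [618. 271.  97.] z [ 11. 152.] rect [634. 263.] [24. 25.] 80.8
glue_bottle 0.57 [322. 130.  25.  51.] med [ 608. -238.   82.] z [ 15. 136.] rect
[... 290 characters left out ...]
med [499.  -3.  25.] z [18. 98.] rect [505.  -1.] [47. 37.] 56.7
jar_lid 0.82 [208. 254.  24.  24.] med [409. 220.  20.] z [15. 24.] rect [407. 220.] [60. 59.] 88.5
glue_brush 0.89 [285. 214.  35.  48.] med [513.  -6. 110.] z [ 53. 115.] rect [507.  -1.] [ 30. 129.] 52.8
brush_tray 0.64 [355. 236.  64.  42.] med [ 444. -193.    4.] z [-1. 24.] rect [ 444. -191.] [186. 120.] 89.2
spray_can 0.85 [187. 171.  28.  23.] med [626. 255. 125.] z [ 39. 153.] rect [635. 262.] [23. 24.] 32.1
glue_bottle 0.84 [377. 171.  28.  31.] med [ 613. -245.  103.] z [  8. 139.] rect [ 620. -256.] [23. 24.] 15.7
wax_tin 0.83 [231. 174.  30.  26.] med [616. 150.  34.] z [27. 38.] rect [630. 149.] [75. 69.] 13.0
0.8
```

View pics/top0.png

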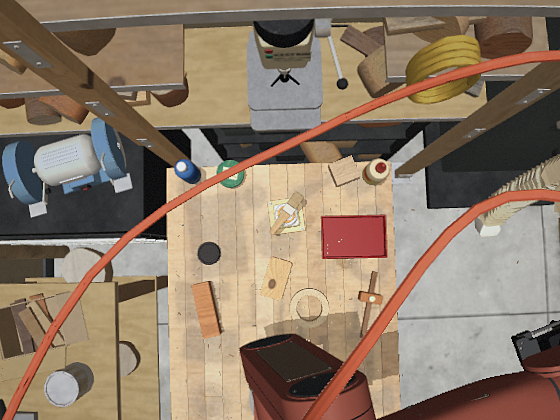

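```bash
python3 - <<'E'
from h import *
for c in("scene","top"):
    im,d=bot.get_image(c);w=cloud(c,d)
    k=bot.silhouettes(c,"glue_brush")[0]["region"]
    x=w[k];t=x[(x[:,2]>100)];a=t[:,:2]-t[:,:2].mean(0);ax=np.linalg.svd(a,full_matrices=False)[2][0]
    if ax[1]<0:ax=-ax
    n=np.array([-ax[1],ax[0]]);P=t[:,:2]@ax;Q=t[:,:2]@n
    print("brush axis",ax,np.degrees(np.arctan2(ax[1],ax[0])),"len",np.ptp(P),"c",ax*(P.max()+P.min())/2+n*(Q.max()+Q.min())/2)
    for q in np.linspace(P.min(),P.max(),6)[:-1]:
        s=(P>=q)&(P<q+26);print((q-P.min()).round(),np.ptp(Q[s]).round(),np.median(t[s,2]).round())
    # jar base z ~22
    x=w.reshape(-1,3);x=x[(abs(x[:,0]-505)<75)&(abs(x[:,1])<75)&(x[:,2]>16)&(x[:,2]<27)]
    print("base",len(x),cv2.minAreaRect(x[:,:2].astype(np.float32)))
    x=w.reshape(-1,3);x=x[(abs(x[:,0]-408)<50)&(abs(x[:,1]-220)<50)&(x[:,2]>14)&(x[:,2]<27)]
    print("lid",len(x),cv2.minEnclosingCircle(x[:,:2].astype(np.float32)),np.median(x[:,2]))
E
```

```text
brush axis [-0.78726881  0.61660995] 141.93100466733074 len 131.2142438623507 c [507.33889308  -2.87152664]
0.0 29.0 112.0
26.0 30.0 113.0
52.0 30.0 112.0
79.0 20.0 111.0
105.0 17.0 110.0
base 623 ((507.9915466308594, -4.971157073974609), (97.10655212402344, 99.91368865966797), 5.682656288146973)
lid 746 ((410.3359680175781, 217.04393005371094), 33.73646926879883) 19.692846656734947
brush axis [-0.7868428   0.61715347] 141.89143768956822 len 130.25718697851067 c [ 5.07678350e+02 -4.82172922e-01]
0.0 29.0 111.0
26.0 30.0 111.0
52.0 30.0 110.0
78.0 21.0 110.0
104.0 17.0 109.0
base 436 ((507.535400390625, -2.4705429077148438), (95.99451446533203, 95.77005004882812), 5.766276836395264)
lid 402 ((408.92230224609375, 219.8546905517578), 32.44320297241211) 19.69127411232986
```

The top picture shows the brush on the jar at about (287,213), the lid at (208,252) and the red tray at (354,236). The tin, can and bottle are along the back. I'll grip the handle just outside the neck.

```bash
cat >> h.py <<'E'
def go(x,y,z,yaw):
    "shift and turn (tool axes) to TCP at x,y,z pointing down, tool y axis at world yaw deg"
    s,r,p=tool();a=np.radians(yaw);Y=np.array([np.cos(a),np.sin(a),0]);Z=np.array([0,0,-1.]);X=np.cross(Y,Z)
    t=R.from_matrix(np.c_[X,Y,Z])
    print("shift",r.inv().apply(np.array([x,y,z])-p).round(1),"turn",(r.inv()*t).as_rotvec().round(3),"t",round(s["time"],2),"w",round(s["grip_width"],1))
E
python3 -c "
from h import *
go(477.6,21.7,150,52)"
```

```text
shift [ 460.1 -495.    72.5] turn [ 0.     0.    -2.158] t 1.0 w 87.2
```

play_rows(
  motion="0.6 460 -495 40 0 0 -2.158;0.6 460 -495 40 0 0 -2.158;0.6 460 -495 40 0 0 -2.158;0.6 460 -495 40 0 0 -2.158;0.6 460 -495 40 0 0 -2.158;0.6 460 -495 40 0 0 -2.158;0.6 460 -495 40 0 0 -2.158;0.6 460 -495 40 0 0 -2.158;0.6 460 -495 40 0 0 -2.158;0.6 460 -495 40 0 0 -2.158",
)

```text
time: 1.83
eef_pos: [370.1, -212.9, 198.2]
tool_rot: [0.705, 0.709, 0.0, 0.001]
force: [0.7, 0.2, 0.0]
grip_width: 52.4
grasp_force: 0.0
```

```bash
python3 -c "
from h import *
go(477.6,21.7,150,52)"
```

```text
shift [234.  108.7  48.1] turn [ 0.001  0.001 -0.902] t 1.83 w 52.4
```

play_rows(
  motion="0.6 234 108 48 0 0 -0.9;0.6 234 108 48 0 0 -0.9;0.6 234 108 48 0 0 -0.9;0.6 234 108 48 0 0 -0.9;0.6 234 108 48 0 0 -0.9;0.6 234 108 48 0 0 -0.9;0.6 234 108 48 0 0 -0.9;0.6 234 108 48 0 0 -0.9;0.6 234 108 48 0 0 -0.9;0.6 234 108 48 0 0 -0.9",
)

```text
time: 2.67
eef_pos: [477.5, 18.5, 150.1]
tool_rot: [0.331, 0.944, -0.0, 0.0]
force: [-0.7, -0.3, 0.5]
grip_width: 52.0
grasp_force: 0.0
```

```bash
python3 -c "
from h import *
go(477.6,21.7,97,52)"
```

```text
shift [ 1.9  2.5 53.1] turn [-0.     0.    -0.011] t 2.67 w 52.0
```

play_rows(
  motion="0.6 2 2 30 0 0 -0.01;0.6 2 2 53 0 0 -0.01;0.6 2 2 53 0 0 -0.01;0.6 2 2 53 0 0 -0.01;0 2 2 53 0 0 -0.01;0 2 2 53 0 0 -0.01;0 2 2 53 0 0 -0.01;0 2 2 53 0 0 -0.01;0 2 2 53 0 0 -0.01;0 2 2 53 0 0 -0.01",
)

```text
time: 3.5
eef_pos: [477.7, 22.2, 97.4]
tool_rot: [0.324, 0.946, 0.0, 0.0]
force: [0.4, -0.3, 0.8]
grip_width: 20.1
grasp_force: 1.3
```

play_rows(
  motion="0 0 0 0 0 0 0;0 0 0 0 0 0 0;0 0 0 0 0 0 0;0 0 0 -15 0 0 0;0 0 0 -40 0 0 0;0 0 0 -60 0 0 0;0 0 0 -60 0 0 0",
)

```text
time: 4.08
eef_pos: [480.0, 21.9, 161.1]
tool_rot: [0.324, 0.946, 0.001, 0.003]
force: [1.0, -0.8, -0.5]
grip_width: 18.3
grasp_force: 29.9
```

```bash
python3 - <<'E'
from h import *
s,r,p=tool();print(p,s["grip_width"],s["grasp_force"])
for c in("scene","top"):
    im,d=bot.get_image(c);w=cloud(c,d)
    if c=="scene":cv2.imwrite("pics/s1.png",cv2.resize(im[120:300,180:420],None,fx=3,fy=3))
    q=bot.silhouettes(c,"glue_brush")
    if q:
        x=w[q[0]["region"]];x=x[x[:,2]>120];print(c,q[0]["score"],np.percentile(x,[3,50,97],axis=0).round())
go(443.5,-153.5,100,0)
E
```

```text
[479.97526591  21.89266628 161.06307799] 18.270229074311565 29.865267390050576
scene 0.64 [[458.   0. 167.]
 [473.  27. 174.]
 [493.  39. 177.]]
shift [ -82.  -158.9   55.6] turn [-0.002 -0.001  0.91 ] t 4.28 w 18.4
```

View pics/s1.png

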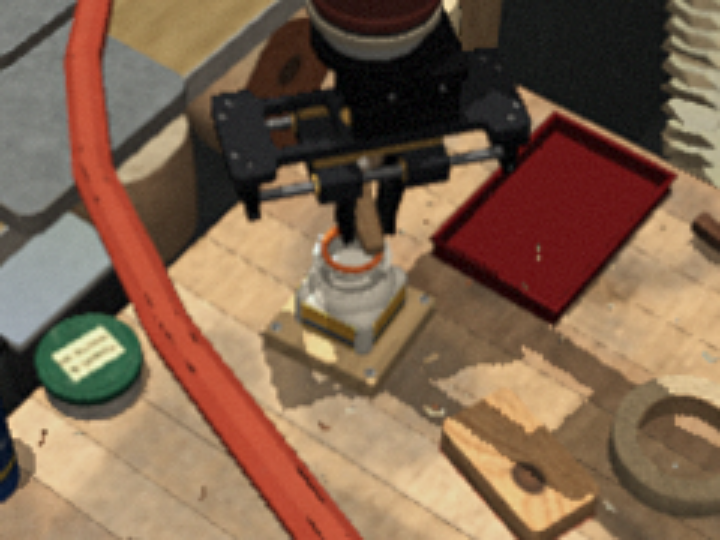

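play_rows(
  motion="0 -40 -80 20 0 0 0.5;0 -82 -159 55 0 0 0.91;0 -82 -159 55 0 0 0.91;0 -82 -159 55 0 0 0.91;0 -82 -159 55 0 0 0.91;0 -82 -159 55 0 0 0.91;0 -82 -159 55 0 0 0.91;0 -82 -159 55 0 0 0.91;0 -82 -159 55 0 0 0.91;0 -82 -159 55 0 0 0.91",
)

```text
time: 5.12
eef_pos: [443.6, -153.3, 100.7]
tool_rot: [0.707, 0.708, -0.0, -0.001]
force: [-0.3, -0.6, 0.7]
grip_width: 18.4
grasp_force: 29.9
```

```bash
python3 - <<'E'
from h import *
for c in("scene","top"):
    im,d=bot.get_image(c);w=cloud(c,d)
    x=w.reshape(-1,3);x=x[(abs(x[:,0]-443)<40)&(abs(x[:,1]+200)<100)&(x[:,2]>85)&(x[:,2]<118)]
    if len(x):
        for y in range(-270,-120,20):
            k=x[abs(x[:,1]-y)<10]
            if len(k):print(c,y,len(k),k[:,0].min().round(),k[:,0].max().round(),np.median(k[:,2]).round())
        print(x[:,1].min(),x[:,1].max())
go(443.5,-153.5,6,0)
E
```

```text
scene -210 5 425.0 428.0 110.0
scene -170 27 423.0 454.0 113.0
scene -150 106 423.0 462.0 112.0
scene -130 44 434.0 448.0 112.0
-211.61302783647264 -123.8732306538171
shift [-0.2 -0.5 95.2] turn [-0.001 -0.001  0.002] t 5.22 w 18.9
```

The jar mouth is clear and the brush is held level by its handle. I'll lower it into the tray and release.

play_rows(
  motion="0 0 0 40 0 0 0;0 0 0 75 0 0 0;0 0 0 90 0 0 0;0 0 0 95 0 0 0;0 0 0 95.5 0 0 0;0.45 0 0 95.5 0 0 0;0.45 0 0 95.5 0 0 0;0.45 0 0 95.5 0 0 0;0.45 0 0 95.5 0 0 0;0.45 0 0 95.5 0 0 0",
)

```text
time: 6.05
eef_pos: [445.3, -154.1, 7.4]
tool_rot: [0.707, 0.707, 0.0, 0.001]
force: [-0.5, 0.8, -0.1]
grip_width: 37.5
grasp_force: 0.0
```

play_rows(
  motion="0.45 0 0 -30 0 0 0;0.45 0 0 -70 0 0 0;0.7 0 0 -110 0 0 0;0.9 0 0 -150 0 0 0;1 0 0 -150 0 0 0",
)

```text
time: 6.47
eef_pos: [449.5, -156.3, 165.8]
tool_rot: [0.707, 0.707, 0.002, 0.007]
force: [1.8, -0.7, 0.2]
grip_width: 52.0
grasp_force: 0.0
```

```bash
python3 -c "
from h import *
go(409.5,218.5,80,-40)"
```

```text
shift [375.5 -41.   82.5] turn [0.015 0.002 0.698] t 6.47 w 52.0
```

play_rows(
  motion="1 375 -41 10 0 0 0.698;1 375 -41 10 0 0 0.698;1 375 -41 10 0 0 0.698;1 375 -41 10 0 0 0.698;1 375 -41 10 0 0 0.698;1 375 -41 10 0 0 0.698;1 375 -41 40 0 0 0.698;1 375 -41 82 0 0 0.698;1 375 -41 82 0 0 0.698;1 375 -41 82 0 0 0.698",
)

```text
time: 7.3
eef_pos: [405.0, 210.8, 81.4]
tool_rot: [0.906, 0.423, 0.001, 0.0]
force: [1.4, 0.5, 0.9]
grip_width: 86.8
grasp_force: 0.0
```

```bash
python3 - <<'E'
from h import *
s,r,p=tool();print(p)
for c in("scene","top"):
    im,d=bot.get_image(c);w=cloud(c,d)
    if c=="scene":cv2.imwrite("pics/s2.png",im)
    q=bot.silhouettes(c,"glue_brush")
    if q:
        x=w[q[0]["region"]];x=x[~np.isnan(x[:,0])];print(c,q[0]["score"],np.percentile(x,[1,50,99],axis=0).round())
    x=w.reshape(-1,3);x=x[(abs(x[:,0]-507)<50)&(abs(x[:,1]+2)<50)&(x[:,2]>90)&(x[:,2]<104)]
    if len(x)>5:print("mouth",len(x),cv2.minEnclosingCircle(x[:,:2].astype(np.float32)),np.median(x[:,2]))
    if c=="scene":
        hsv=cv2.cvtColor(im,cv2.COLOR_BGR2HSV);m=(abs(w[...,0]-507)<40)&(abs(w[...,1]+2)<40)&(hsv[...,0]<14)&(hsv[...,1]>160)&(w[...,2]>85)
        x=w[m];print(len(x),cv2.fitEllipse(x[:,:2].astype(np.float32)))
go(409.5,218.5,3.5,-40)
E
```

```text
[405.01610621 210.8179707   81.38544422]Traceback (most recent call last):
  File "<stdin>", line 13, in <module>
cv2.error: OpenCV(4.12.0) /io/opencv/modules/imgproc/src/shapedescr.cpp:361: error: (-201:Incorrect size of input array) There should be at least 5 points to fit the ellipse in function 'fitEllipseNoDirect'
```

View pics/s2.png

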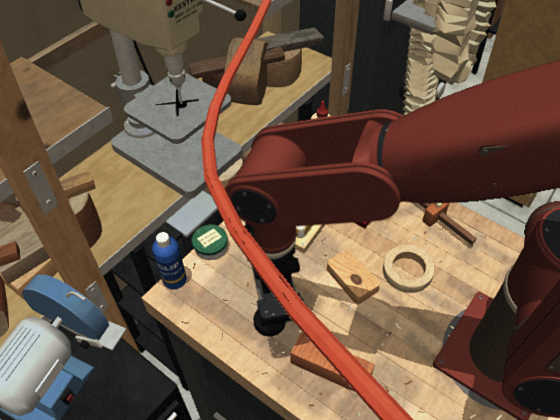

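```bash
python3 - <<'E'
from h import *
s,r,p=tool();print(p)
c="top"
im,d=bot.get_image(c);w=cloud(c,d)
for q in bot.silhouettes(c,"glue_brush"):
    x=w[q["region"]];x=x[~np.isnan(x[:,0])];print(c,q["score"],np.percentile(x,[1,50,99],axis=0).round())
x=w.reshape(-1,3);x=x[(abs(x[:,0]-507)<50)&(abs(x[:,1]+2)<50)&(x[:,2]>90)&(x[:,2]<104)]
if len(x)>5:print("mouth",len(x),cv2.minEnclosingCircle(x[:,:2].astype(np.float32)),np.median(x[:,2]))
go(409.5,218.5,3.5,-40)
E
```

```text
[401.255979   212.16070115  78.14115268]
top 0.9 [[ 429. -254.   -1.]
 [ 444. -198.   14.]
 [ 458. -130.   22.]]
mouth 133 ((507.6898498535156, -3.1392228603363037), 28.149248123168945) 97.64746349360118
shift [10.6 -1.7 77.3] turn [-0.     0.002  0.003] t 7.5 w 87.0
```

The scene view is blocked by the arm over the lid at about (268,318). In the top view the brush lies flat within the tray, and the mouth centre is about (507.7,-3).

play_rows(
  motion="1 10.5 -2 30 0 0 0;1 10.5 -2 50 0 0 0;1 10.5 -2 70 0 0 0;1 10.5 -2 77 0 0 0;1 10.5 -2 77 0 0 0;0.5 10.5 -2 77 0 0 0;0.5 10.5 -2 77 0 0 0;0.5 10.5 -2 77 0 0 0;0.5 10.5 -2 77 0 0 0;0.5 10.5 -2 77 0 0 0",
)

```text
time: 8.33
eef_pos: [411.1, 218.3, 5.5]
tool_rot: [0.906, 0.423, 0.001, 0.0]
force: [-0.1, -0.8, 4.8]
grip_width: 64.0
grasp_force: 30.0
```

play_rows(
  motion="0 0 0 0 0 0 0;0 0 0 0 0 0 0;0 0 0 -30 0 0 0;0 0 0 -65 0 0 0;0 0 0 -100 0 0 0;0 0 0 -130 0 0 0;0 0 0 -130 0 0 0",
)

```text
time: 8.92
eef_pos: [414.4, 219.7, 141.3]
tool_rot: [0.906, 0.423, 0.006, 0.001]
force: [1.7, 1.4, -0.3]
grip_width: 64.1
grasp_force: 30.0
```

```bash
python3 -c "
from h import *
s,r,p=tool();print(s['force'],s['torque'])
go(507.6,-3,120,-40)"
```

```text
[ 1.65999612  1.39309463 -0.30976443] [-0.01941397 -0.07053813 -0.03196801]
shift [-111.   214.4   21.5] turn [ 0.006 -0.01   0.001] t 8.92 w 64.1
```

play_rows(
  motion="0 -30 55 0 0 0 0;0 -60 110 0 0 0 0;0 -85 165 0 0 0 0;0 -105 200 0 0 0 0;0 -111 214 5 0 0 0;0 -111 214 13 0 0 0;0 -111 214 13 0 0 0;0 -111 214 13 0 0 0;0 -111 214 13 0 0 0;0 -111 214 13 0 0 0",
)

```text
time: 9.75
eef_pos: [502.3, -3.4, 121.2]
tool_rot: [0.906, 0.423, -0.0, -0.0]
force: [0.7, 0.9, -1.1]
grip_width: 64.0
grasp_force: 30.0
```

```bash
python3 - <<'E'
from h import *
s,r,p=tool();print(p,s['force'],s['torque'])
for c in("top","scene"):
    im,d=bot.get_image(c);w=cloud(c,d)
    if c=="scene":cv2.imwrite("pics/s3.png",cv2.resize(im[140:290,200:400],None,fx=4,fy=4))
go(507.6,-3,107,-40)
E
```

```text
[502.27175004  -3.35594346 121.21506588] [ 0.70432217  0.94123356 -1.05977396] [-0.01714593  0.00253766  0.00478328]
shift [ 3.4  3.8 14.6] turn [ 0.    -0.     0.002] t 9.85 w 64.0
```

View pics/s3.png

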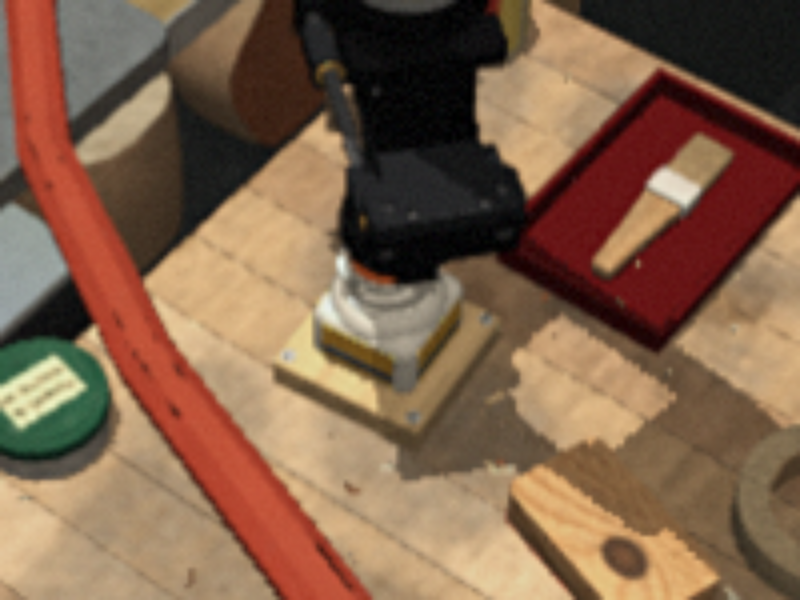

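play_rows(
  motion="0 3.4 3.8 5 0 0 0;0 3.4 3.8 10 0 0 0;0 3.4 3.8 14 0 0 0;0 3.4 3.8 14 0 0 0;0 3.4 3.8 14 0 0 0",
)

```text
time: 10.27
eef_pos: [507.4, -4.0, 106.7]
tool_rot: [0.906, 0.423, -0.001, -0.0]
force: [-0.2, -0.4, -0.7]
grip_width: 63.7
grasp_force: 30.0
```

The brush lies in the tray near (660,210) and the lid is above the orange ring near (375,270). Now I'll lower the lid by feel.

play_rows(
  motion="0 0 0.5 3 0 0 0;0 0 0.5 6 0 0 0;0 0 0.5 8 0 0 0;0 0 0.5 8 0 0 0;0 0 0.5 8 0 0 0",
)

```text
time: 10.68
eef_pos: [508.2, -4.7, 99.2]
tool_rot: [0.906, 0.423, -0.0, -0.0]
force: [-0.8, 0.6, -1.4]
grip_width: 63.6
grasp_force: 30.0
```

play_rows(
  motion="0 0 0 1 0 0 0;0 0 0 2 0 0 0;0 0 0 2 0 0 0;0 0 0 2 0 0 0",
)

```text
time: 11.02
eef_pos: [508.2, -4.6, 97.4]
tool_rot: [0.906, 0.423, -0.0, -0.0]
force: [-0.2, -0.1, -0.7]
grip_width: 63.9
grasp_force: 30.0
```

play_rows(
  motion="0 0.8 -1.2 1 0 0 0;0 0.8 -1.2 2 0 0 0;0 0.8 -1.2 2 0 0 0;0 0.8 -1.2 2 0 0 0",
)

```text
time: 11.35
eef_pos: [508.0, -3.2, 95.6]
tool_rot: [0.906, 0.423, 0.0, 0.0]
force: [-0.2, 0.3, 1.6]
grip_width: 64.0
grasp_force: 30.0
```

play_rows(
  motion="0 0 0 1 0 0 0;0 0 0 2 0 0 0;0 0 0 2 0 0 0;0 0 0 2 0 0 0",
)

```text
time: 11.68
eef_pos: [508.2, -3.3, 94.7]
tool_rot: [0.906, 0.423, 0.0, 0.0]
force: [-3.4, 0.4, 10.4]
grip_width: 63.8
grasp_force: 30.0
```

play_rows(
  motion="0 0 0 -0.5 0 0 -0.08;0 0 0 -0.8 0 0 -0.16;0 0 0 -1 0 0 -0.24;0 0 0 -1.2 0 0 -0.32;0 0 0 -1.2 0 0 -0.32;0 0 0 -1.2 0 0 -0.32",
)

```text
time: 12.18
eef_pos: [507.8, -3.2, 94.4]
tool_rot: [0.828, 0.561, -0.0, -0.0]
force: [-0.1, -0.4, -0.8]
grip_width: 63.9
grasp_force: 30.0
```

play_rows(
  motion="0 0 0 1 0 0 0;0 0 0 2 0 0 0;0 0 0 2 0 0 0;0 0 0 2 0 0 0",
)

```text
time: 12.52
eef_pos: [507.8, -3.2, 92.4]
tool_rot: [0.828, 0.561, -0.0, -0.0]
force: [-0.3, -0.1, -0.8]
grip_width: 64.0
grasp_force: 30.0
```

play_rows(
  motion="0 0 0 1 0 0 0;0 0 0 2 0 0 0;0 0 0 3 0 0 0;0 0 0 3 0 0 0;0 0 0 3 0 0 0",
)

```text
time: 12.93
eef_pos: [508.0, -3.3, 90.7]
tool_rot: [0.827, 0.562, -0.0, 0.0]
force: [-3.5, 0.3, 8.8]
grip_width: 63.9
grasp_force: 30.0
```

play_rows(
  motion="0 0 0 1 0 0 0;0 0 0 2 0 0 0;0 0 0 2 0 0 0;0 0 0 2 0 0 0",
)

```text
time: 13.27
eef_pos: [508.1, -3.3, 90.4]
tool_rot: [0.827, 0.562, -0.0, 0.0]
force: [-10.2, 1.2, 20.6]
grip_width: 64.2
grasp_force: 30.0
```

play_rows(
  motion="0 0 -0.4 -1.6 0 0 -0.08;0 0 -0.4 -2 0 0 -0.16;0 0 -0.4 -2.4 0 0 -0.24;0 0 -0.4 -2.8 0 0 -0.32;0 0 -0.4 -2.8 0 0 -0.32;0 0 -0.4 -2.8 0 0 -0.32",
)

```text
time: 13.77
eef_pos: [509.1, -3.3, 92.2]
tool_rot: [0.727, 0.686, 0.001, 0.001]
force: [-0.2, 0.8, 7.6]
grip_width: 63.9
grasp_force: 30.0
```

play_rows(
  motion="0 0 0 -0.3 0 0 -0.08;0 0 0 -0.6 0 0 -0.16;0 0 0 -0.9 0 0 -0.24;0 0 0 -1.2 0 0 -0.32;0 0 0 -1.2 0 0 -0.32;0 0 0 -1.2 0 0 -0.32",
)

```text
time: 14.27
eef_pos: [509.3, -3.3, 93.8]
tool_rot: [0.609, 0.794, 0.001, 0.002]
force: [-1.0, 0.8, 10.0]
grip_width: 63.8
grasp_force: 30.0
```

```bash
python3 - <<'E'
from h import *
s,r,p=tool();print(p,s['force'],s['torque'],r.as_euler('xyz',degrees=True))
bot.get_image("top")
s,r,p=tool();print(p,s['force'],s['torque'],r.as_matrix().round(3))
E
```

```text
[509.31437279  -3.27175736  93.78897063] [-0.98370234  0.79191415 10.01364266] [0.01679136 0.18399606 0.11884482] [1.79796544e+02 8.41983951e-02 1.05035648e+02]
[509.30933458  -3.28571847  93.78227513] [-0.99081156  0.72185789 10.07663594] [0.05044853 0.12915791 0.12340188] [[-0.259  0.966  0.004]
 [ 0.966  0.259 -0.001]
 [-0.002  0.004 -1.   ]]
```

play_rows(
  motion="0 0 0 -0.2 0 0 -0.07;0 0 0 -0.3 0 0 -0.14;0 0 0 -0.3 0 0 -0.2;0 0 0 -0.3 0 0 -0.2;0 0 0 -0.3 0 0 -0.2",
)

```text
time: 14.73
eef_pos: [509.7, -3.1, 94.0]
tool_rot: [0.526, 0.85, 0.001, 0.002]
force: [0.9, 1.1, 8.4]
grip_width: 63.8
grasp_force: 30.0
```

play_rows(
  motion="0 0 0 0 0 0 -0.06;0 0 0 0 0 0 -0.12;0 0 0 0 0 0 -0.18;0 0 0 0 0 0 -0.18;0 0 0 0 0 0 -0.18",
)

```text
time: 15.15
eef_pos: [507.4, -3.1, 91.8]
tool_rot: [0.449, 0.894, -0.0, -0.0]
force: [0.4, 0.1, -0.9]
grip_width: 63.6
grasp_force: 30.0
```

Dropped off the rib. I'll ease down to the ring.

play_rows(
  motion="0 0 0 1 0 0 0;0 0 0 2 0 0 0;0 0 0 3 0 0 0;0 0 0 3.5 0 0 0;0 0 0 3.5 0 0 0;0 0 0 3.5 0 0 0",
)

```text
time: 15.65
eef_pos: [507.4, -3.1, 88.3]
tool_rot: [0.448, 0.894, -0.0, -0.0]
force: [-0.5, 0.2, -0.9]
grip_width: 63.9
grasp_force: 30.0
```

play_rows(
  motion="0 0 0 0.7 0 0 0;0 0 0 1.5 0 0 0;0 0 0 1.5 0 0 0;0 0 0 1.5 0 0 0",
)

```text
time: 15.98
eef_pos: [507.6, -3.1, 87.2]
tool_rot: [0.448, 0.894, 0.0, 0.0]
force: [-0.9, -0.5, 2.0]
grip_width: 63.9
grasp_force: 30.0
```

play_rows(
  motion="0 0 0 0.3 0 0 0.1;0 0 0 0.6 0 0 0.2;0 0 0 0.9 0 0 0.3;0 0 0 1.2 0 0 0.4;0 0 0 1.5 0 0 0.5;0 0 0 1.5 0 0 0.5;0 0 0 1.5 0 0 0.5",
)

```text
time: 16.57
eef_pos: [508.4, -3.2, 86.2]
tool_rot: [0.654, 0.756, 0.001, 0.001]
force: [0.0, 0.3, 5.0]
grip_width: 64.1
grasp_force: 30.0
```

```bash
python3 - <<'E'
from h import *
s,r,p=tool();m=r.as_matrix();print(p,np.array(s['force']),s['torque'],np.degrees(np.arctan2(m[1,1],m[0,1])))
E
```

```text
[508.41480497  -3.24044235  86.24092433] [0.03982513 0.26969392 5.02692275] [-0.02441101 -0.13495986 -0.04872734] 8.297138328944804
```

play_rows(
  motion="0 0 0 0.3 0 0 0.1;0 0 0 0.6 0 0 0.2;0 0 0 0.9 0 0 0.3;0 0 0 1.2 0 0 0.4;0 0 0 1.5 0 0 0.5;0 0 0 1.5 0 0 0.5;0 0 0 1.5 0 0 0.5",
)

```text
time: 17.15
eef_pos: [508.4, -3.2, 84.7]
tool_rot: [0.821, 0.571, 0.001, 0.001]
force: [0.1, 0.5, 5.7]
grip_width: 63.8
grasp_force: 30.0
```

```bash
python3 - <<'E'
from h import *
s,r,p=tool();m=r.as_matrix();print(p,np.array(s['force']),s['torque'],np.degrees(np.arctan2(m[1,1],m[0,1])))
E
```

```text
[508.40712472  -3.19094512  84.66746402] [0.14389893 0.47713054 5.6929653 ] [ 0.00305123 -0.11234484 -0.18998112] -20.369680153458177
```

play_rows(
  motion="0 0 0 0.2 0 0 0.08;0 0 0 0.4 0 0 0.16;0 0 0 0.4 0 0 0.2;0 0 0 0.4 0 0 0.2;0 0 0 0.4 0 0 0.2",
)

```text
time: 17.57
eef_pos: [508.8, -3.4, 84.6]
tool_rot: [0.873, 0.488, 0.001, 0.001]
force: [1.4, -0.4, 5.8]
grip_width: 64.2
grasp_force: 30.0
```

```bash
python3 - <<'E'
from h import *
s,r,p=tool();m=r.as_matrix();print(p,np.array(s['force']),s['torque'],np.degrees(np.arctan2(m[1,1],m[0,1])))
E
```

```text
[508.83779366  -3.40718005  84.58068788] [ 1.42465638 -0.43756841  5.81749004] [-0.10965835 -0.24586082  1.08807829] -31.643870251935052
```

Torque has jumped to 1.1 Nm at 68° with the height level, so the lid is at its stop. I'll release and check.

play_rows(
  motion="0 0 0 -0.4 0 0 -0.02;0 0 0 -0.4 0 0 -0.02;1 0 0 -0.4 0 0 -0.02;1 0 0 -0.4 0 0 -0.02;1 0 0 -0.4 0 0 -0.02;1 0 0 -0.4 0 0 -0.02;1 0 0 -0.4 0 0 -0.02;1 0 0 -10 0 0 -0.02;1 0 0 -40 0 0 -0.02;1 0 0 -80 0 0 -0.02",
)

```text
time: 18.4
eef_pos: [504.4, -2.6, 161.4]
tool_rot: [0.87, 0.494, -0.003, -0.003]
force: [1.9, -0.8, 0.5]
grip_width: 86.8
grasp_force: 0.0
```

play_rows(
  motion="1 -80 150 -60 0 0 0;1 -80 150 -60 0 0 0;1 -150 -80 -60 0 0 0;1 -150 -80 -60 0 0 0;1 -150 -80 -60 0 0 0;1 -150 -80 -60 0 0 0;1 -150 -80 -60 0 0 0;1 -150 -80 -60 0 0 0",
)

```text
time: 19.07
eef_pos: [359.3, -91.2, 224.8]
tool_rot: [0.87, 0.493, 0.0, 0.001]
force: [-0.4, -0.7, -0.3]
grip_width: 86.9
grasp_force: 0.0
```

```bash
python3 - <<'E'
from h import *
s,r,p=tool();print(p,s['force'],s["time"])
for c in("top","scene"):
    im,d=bot.get_image(c);w=cloud(c,d)
    if c=="scene":cv2.imwrite("pics/s4.png",cv2.resize(im[120:290,200:420],None,fx=3.5,fy=3.5))
    x=w.reshape(-1,3);x=x[(abs(x[:,0]-507)<45)&(abs(x[:,1]+2)<45)&(x[:,2]>93)&(x[:,2]<108)]
    if len(x)>20:
        y=x[np.hypot(*(x[:,:2]-x[:,:2].mean(0)).T)<26];k=np.linalg.lstsq(np.c_[y[:,:2]-[507,-3],np.ones(len(y))],y[:,2],rcond=None)[0]
        print(c,len(x),cv2.minEnclosingCircle(x[:,:2].astype(np.float32)),np.median(y[:,2]),"tilt",k[:2])
E
```

```text
[359.28413079 -91.23692967 224.78568296] [-0.42987642 -0.68233121 -0.2946729 ] 19.0667
top 449 ((507.15093994140625, -2.362729787826538), 32.1325798034668) 98.80758442292948 tilt [0.00897979 0.00059008]
scene 583 ((507.1009216308594, -3.8784027099609375), 33.64799499511719) 100.30485596580334 tilt [ 0.00023446 -0.00349281]
```

View pics/s4.png

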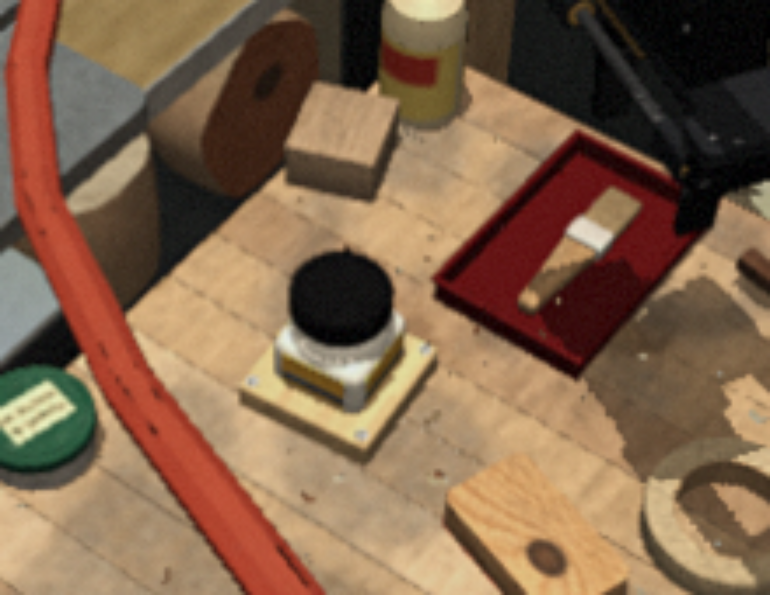

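The lid at (342,298) sits level and centred on the jar, and the brush at (580,250) lies flat in the tray. The robot is clear of everything.

```bash
python3 -c "
from h import *
print(bot.job_done())"
```

```text
the job is handed in; nothing more can be done
None
```

I handed the job in at about 19 s: the brush lies flat in the tray, and the lid is screwed to its stop, level and centred. The lid's origin is about 79 mm above the jar's in the top camera; the scene camera gave about 80.6 mm but had been reading 1–2 mm high. No verdict came back.

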